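# Shut and lock the drive-bay panel of a benchtop cartridge filler

## Task

The drive-bay panel on the deck of the cartridge filler stands ajar with its latch undone. Using the fingertips only, press the panel down until it lies flush in the deck, then set the fingertips in the slot of its round latch and turn it clockwise (seen from above) the full quarter turn, so that its cam locks the panel shut. Only push: do not swing the panel further open, and leave the tub, the bottle and the steel cup standing where they are.

Things in the scene. Friction and masses are not known exactly. Their poses are not given: they have to be found in the camera images.
- filler: Cartridge filler, a fixed steel box 470 (x) by 400 (y) mm, its deck 125 mm above the bench. Origin: centre of its underside; x from its front (robot's side) to its rear, z up; yaw up to 0.35 rad. The panel fills the deck from x -180 (free edge) to +30 mm (hinge), y -105 to +105. At x +90 to +200 mm a bar with rows of glass cartridges stands up to 60 mm above the deck.
- panel_edge (a point): Middle of the panel's free front edge, on its upper face; moves with the panel, 210 mm from the hinge line. The panel is a blue-grey plate, 210 by 210 by 6 mm, hinged along its rear edge at deck height. Shut, its upper face is level with the deck, 125 mm above the bench.
- panel (a joint): Angle of the panel about its hinge, rad: 0 = shut, flush with the deck (a firm stop), growing as the free edge rises. At the start 0.07 to 0.20. The hinge is stiff: the panel stays where it is left, and about 2 to 5 N downward at the latch shuts it.
- latch_slot (a point): On the latch's axis, on the slot's floor (114 mm above the bench when shut). Latch: round aluminium head 88 mm across, axis 155 mm from the hinge line, midway along the panel, top 3 mm proud of it. One straight slot across its middle: 30 mm wide, 68 long, 14 deep, closed ends, black floor, centred on the axis. The frame turns with the latch: y along the slot, z up, the panel's normal.
- latch (a joint): Turn of the latch, rad, clockwise from above: 0 = undone, slot parallel to the free edge (filler's y), red pointer at -y; 1.571 = locked (firm stop), slot along filler's x, pointer at the green dot by the free edge. Starts 0 to 0.2; takes 0.3 N m, stays where left. Its cam ends under the deck's front strip; if turned with the panel ajar it lands on top of the strip and the panel cannot shut.
- tub: White plastic tub with a nest of glass cartridges, loose, 263 by 231 mm, 115 mm high, on the bench at one side of the filler. Origin: centre of its underside.
- wipe_bottle: White bottle with a blue cap, loose, 68 mm across, 165 mm high, on the bench at the other side of the filler. Origin: centre of its underside.
- cup: Small steel cup of red stoppers, loose, 66 mm across, 40 mm high, standing on the deck beside the panel. Origin: centre of its underside.
There are look-alikes about, which are no part of the job. Several things have the shape of the cup; the one meant has the colours described above.

How it is judged:
On the way, in this order (a step that is already met when the one before it is completed fails the run):
1. the panel is pressed shut, flush in the deck (value of joint panel below 0.012 rad), for 0.2 s.
2. the latch is turned fully clockwise with the panel shut (value of joint latch above 1.45 rad and value of joint panel below 0.012 rad), for 0.2 s.
At the end, for the whole second after the job is handed in: The panel lies shut (within 0.012 rad of flush) and the latch is turned clockwise to at least 1.45 rad of its 1.571 rad quarter turn; tub, bottle and cup stand upright within 20 mm of where they were (all of step 2 and distance of each of tub, wipe_bottle, cup from where it was at the start of the episode below 0.02 m and angle between each of wipe_bottle, cup's own z axis and vertical below 0.1 rad); the robot touches nothing.
It fails at once if the panel is swung further open (past 0.28 rad) (value of joint panel above 0.28 rad).
It fails at once if the tub is moved or lifted by more than 20 mm (distance of tub from where it was at the start of the episode above 0.02 m).
It fails at once if the bottle is moved, lifted or tipped (distance of wipe_bottle from where it was at the start of the episode above 0.02 m or angle between wipe_bottle's own z axis and vertical above 0.4 rad).
It fails at once if the cup is moved, lifted or tipped (distance of cup from where it was at the start of the episode above 0.02 m or angle between cup's own z axis and vertical above 0.4 rad).
It fails at once if the arm or the gripper's body, not the fingers, presses on the filler or its panel (contact force between the arm and filler above 5 N).
It also fails if it takes over 42 s, if anything falls off the work surface, if the arm or the gripper's body presses on something with over 40 N, if the wrist force passes 120 N, or if a joint passes its speed limit or range.

## Robot

A 6-joint arm with a two-finger parallel gripper is mounted at the origin on the work surface. World frame = base frame: x ahead of the robot, y to its left, z up, the work surface at z = 0. Lengths are in m, angles in rad, forces in N, time in s.
With the tool pointing down it reaches from about 0.375 to 0.9 m from the base axis. Payload 3.1 kg.
Tool frame: the origin (TCP) lies between the finger pads; the fingertips stand 17 mm ahead of it and the grasp point (between the pads) lies 2 mm behind it (robot.nose_length is the distance from the TCP to the fingertips, in m); z points along the fingers, y is the line along which they close (so a half turn about z gives the same grasp; the last joint's range is limited). The gripper opens to 87 mm and grips with 3 to 60 N. Pads are 19 mm wide; open, the fingers measure 117 mm over their backs; the gripper's body (75 mm by 190 mm) begins 51 mm behind the grasp point.
Start: joints at [-1.442, 0.527, 1.433, -0, 1.181, -0.178], TCP at [0.189, -0.596, 0.24] pointing down, gripper open.
Joint ranges: [-3.08, 3.08], [-0.75, 2.2], [0.22, 2.44], [-1.43, 4.57], [0, 2.65], [-2.85, 2.85]. Speed limits (rad/s): [2.79, 2.79, 3.14, 3.14, 3.14, 3.14].

## Interface

Orientations are given as a unit quaternion [x, y, z, w].
In Python, from rig import robot, cams gives the robot as it stands.
- The arm moves only by the shell command python3 -m pendant 'ROWS' [FORCE]. ROWS is JSON, a list of rows, each an object with "jaw": the opening, from 0 (shut) to 1 (fully open); "linear": the shift along the tool's x, y, z in cm, a list of three; "twist": the turn about the tool's z in degrees. A call has 1 to 12 rows; each row shifts and turns the commanded pose from where the row before left it, along the tool's axes as they then stand; what a row does not reach is not made up. A row lasts 1/12 s, in which the tool goes at most 41.7 mm and 7.16 degrees, less where a joint would pass 70% of its speed; a pose out of reach is approached as far as the arm can. A call is refused whole if a number of a shift passes 4.17 or a number of a turn 7.16, either way. A call with a gripper value outside its range is refused whole. The fingers move at their own pace and stop on an object; FORCE is the grip in N (left out, the last holds). Time passes only in rows, so rows that do not move let the fingers close. It gives the time, the measured TCP pose, the force, the opening and the grip force at its end, in the units of the state.
- robot.get_obs(): the state, without advancing time (a new reading comes with each control period).
- cams.camera(name): name is "scene" or "top" or "wrist"; returns a dict with "color" (400x640x3 uint8, blue, green, red), "depth" (400x640 float32, m along the optical axis (not along the pixel's ray), 0 where there is no reading), "fov_y" (degrees; the focal length in pixels is half the picture's height over the tangent of half this angle, whatever the lens; pixels are square), "cx", "cy" (the principal point, pixels), "k1" (the pictures are not rectified: a ray, as slopes to the right and down, at radius r is drawn at 1 + k1 r^2 times it, then the intrinsics apply), "view" (4x4, takes a point from world to camera coordinates). Camera axes: x right, y down, z forward; pixel columns grow to the right and rows downward; lengths in m; the calibration is good to about 2 mm. A picture is of the moment at which its call begins.
- robot.hand_in(): hands the job in; it is judged then, once.
The state is a dict: "time": time; "q": joint angles; "joint_velocities": joint speeds; "joint_torque": joint torques, N m; "position": TCP position; "tool_rot": TCP orientation; "ft_force": force on the tool from outside, world axes, zero at the start; "moment": the same for the moment, N m; "grip_width": finger opening in m; "grip_force": force on a finger pad.
Only numpy, scipy, OpenCV 4.12 (cv2) and the standard library are available. Lean on these libraries where they do the work, as an engineer would, in place of code of your own. Each camera call takes 0.05 s, during which the arm holds its last target. There are 200 camera calls.

## Working session

There is one attempt and no reset: what is moved stays moved. The work goes in short steps, Python scripts to look and compute and a shell command to move; the robot and the scene stay as the last step left them, time stands still between calls to the robot, and variables do not carry over. Pictures are saved under pics/ and viewed, at most 10 in all, crops included, and the job is handed in when it is done.

```bash
mkdir -p pics
cat > h.py <<'E'
import numpy as np, cv2
from rig import robot, cams
def grab(n):
    c=cams.camera(n); f=200/np.tan(np.radians(c['fov_y'])/2)
    c['f']=f; return c
def ray(c,uv):
    p=cv2.undistortPoints(np.array([[uv]],float),np.array([[c['f'],0,c['cx']],[0,c['f'],c['cy']],[0,0,1]]),np.array([c['k1'],0,0,0]))[0,0]
    R=c['view'][:3,:3];t=c['view'][:3,3]
    return -R.T@t, R.T@np.array([p[0],p[1],1.])
def onplane(c,uv,z):
    o,d=ray(c,uv); return o+d*(z-o[2])/d[2]
def dep(c,uv):
    o,d=ray(c,uv); u,v=map(int,np.round(uv)); return o+d*np.median(c['depth'][v-1:v+2,u-1:u+2])
E
python3 - <<'E'
from h import *
import pickle
D={n:grab(n) for n in('scene','top')}
pickle.dump(D,open('d.pkl','wb'))
for n in D: cv2.imwrite(f'pics/{n}.png',D[n]['color'])
o=robot.get_obs();print(o['time'],o['tool_rot'],D['scene']['k1'],D['top']['view'])
E
```

```text
0.1 [ 9.88253587e-01  1.52819815e-01  3.44655729e-05 -9.74993426e-04] -0.10661403920204847 [[-5.48424673e-03 -9.99983834e-01 -1.50145338e-03  8.32433453e-02]
 [-9.97362495e-01  5.57852734e-03 -7.23666571e-02  6.04977015e-01]
 [ 7.23738631e-02  1.10061669e-03 -9.97376966e-01  1.33121462e+00]
 [ 0.00000000e+00  0.00000000e+00  0.00000000e+00  1.00000000e+00]]
```

View pics/top.png

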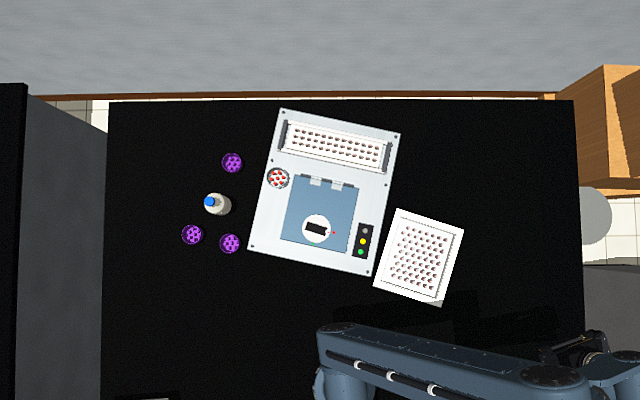

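View pics/scene.png

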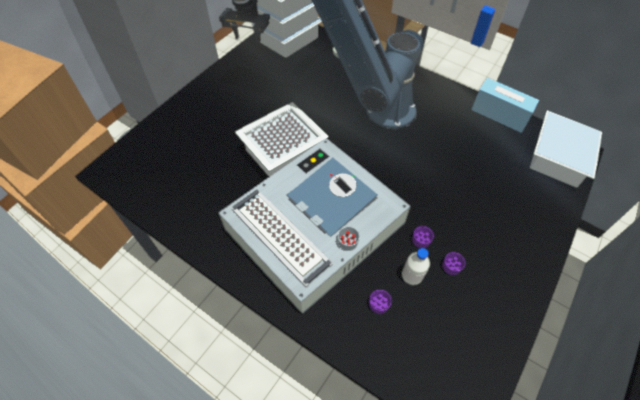

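The top view shows the latch at about (317,229) with its red pointer at (333,232). The steel cup with red stoppers is on the deck at (278,178). The cup-shaped objects at (232,162), (192,234) and (229,243) are purple and stand on the bench, so they are look-alikes. The bottle is at (216,203) and the tub at (420,257). The scene view agrees: cup at (347,238), latch at (343,185).

Run:
```python
from h import *
import pickle
D=pickle.load(open('d.pkl','rb'))
def cents(c,box):
    x0,y0,x1,y1=box;hsv=cv2.cvtColor(c['color'],cv2.COLOR_BGR2HSV)
    s=np.zeros(hsv.shape[:2],bool);s[y0:y1,x0:x1]=1
    H,S,V=[hsv[...,i].astype(int) for i in range(3)]
    return s,H,S,V
P={}
for n,box,cb in(('top',(300,213,334,245),(260,160,300,196)),('scene',(328,172,357,198),(332,222,364,254))):
    c=D[n];s,H,S,V=cents(c,box)
    m=s&(V<70); ys,xs=np.nonzero(m); uv=(xs.mean(),ys.mean()); P[n]=uv
    r=cv2.minAreaRect(np.c_[xs,ys].astype(np.float32)); print(n,'slot',uv,m.sum(),r)
    w=s&(V>180)&(S<40); ys,xs=np.nonzero(w); print(' head',xs.mean(),ys.mean(), (xs.min()+xs.max())/2,(ys.min()+ys.max())/2)
    print(' slot depth pt',dep(c,uv))
    s,H,S,V=cents(c,cb); m=s&((H<8)|(H>172))&(S>100); ys,xs=np.nonzero(m); print(' cup',dep(c,(xs.mean(),ys.mean())))
o1,d1=ray(D['top'],P['top']);o2,d2=ray(D['scene'],P['scene'])
t=np.linalg.lstsq(np.c_[d1,-d2],o2-o1,rcond=None)[0]; print('tri',o1+t[0]*d1,o2+t[1]*d2)
c=D['top'];s,H,S,V=cents(c,(275,170,365,260)); m=(s&(H>95)&(H<120)&(S>50)&(V>60)).astype(np.uint8)
cn=max(cv2.findContours(m,0,2)[0],key=cv2.contourArea); r=cv2.minAreaRect(cn);print('panel',r)
for b in cv2.boxPoints(r):
    b2=b+(np.array(r[0])-b)*.06; print(b,dep(c,b2))
# panel plane fit
ys,xs=np.nonzero(cv2.erode(m,np.ones((5,5)))); Q=np.array([dep(c,(x,y)) for x,y in zip(xs,ys)])
k=np.linalg.lstsq(np.c_[Q[:,:2],np.ones(len(Q))],Q[:,2],rcond=None)[0];print('slope',k)
for n,uv in(('BL',(252,247)),('BR',(368,272)),('TR',(397,135)),('TL',(282,111))): print(n,dep(c,uv),onplane(c,uv,.125))
for n,uv in(('tubTL',(398,210)),('tubTR',(462,229)),('tubB',(442,305)),('tubL',(375,286))): print(n,onplane(c,uv,.115))
a=cv2.resize(D['top']['color'][155:285,240:400],None,fx=4.5,fy=4.5,interpolation=2);cv2.imwrite('pics/crop.png',a)
```

```text
top slot (np.float64(315.53548387096777), np.float64(228.28387096774193)) 155 ((315.6712646484375, 228.29092407226562), (19.924856185913086, 7.779227256774902), 17.525569915771484)
 head 315.81894736842105 228.41894736842104 316.5 229.0
 slot depth pt [0.53595583 0.09401213 0.1315352 ]
 cup [0.69859118 0.21909297 0.14506797]
scene slot (np.float64(342.85714285714283), np.float64(185.35064935064935)) 77 ((342.7500305175781, 185.25001525878906), (14.142135620117188, 4.949747085571289), 45.0)
 head 342.6786703601108 184.03047091412742 342.5 184.0
 slot depth pt [0.53073824 0.090941   0.12890889]
 cup [0.6947222  0.21417642 0.14287162]
tri [0.53582698 0.09394147 0.13714897] [0.53589657 0.09381656 0.13714899]
panel ((319.6823425292969, 213.42941284179688), (67.2484359741211, 66.0553207397461), 12.52880859375)
[279.69412 238.37648] [0.50935769 0.19803269 0.14928352]
[294.02353 173.89412] [0.70288406 0.15728339 0.12741237]
[359.67056 188.48235] [ 0.65773941 -0.03999546  0.12593717]
[345.34116 252.9647 ] [0.46572643 0.00616975 0.14602872]
slope [-0.10293518  0.02351779  0.19575457]
BL [0.47782456 0.29575094 0.12636801] [0.47779197 0.29598971 0.125     ]
BR [ 0.39737674 -0.07064422  0.12696622] [ 0.39720278 -0.07087967  0.125     ]
TR [ 0.8366821  -0.17146702  0.12495757] [ 0.83667089 -0.17145852  0.125     ]
TL [0.91759387 0.20141382 0.12728582] [0.91834722 0.20163979 0.125     ]
tubTL [ 0.59355985 -0.1714487   0.115     ]
tubTR [ 0.53106816 -0.37728042  0.115     ]
tubB [ 0.29008608 -0.30652397  0.115     ]
tubL [ 0.35197384 -0.09379133  0.115     ]
```

View pics/crop.png

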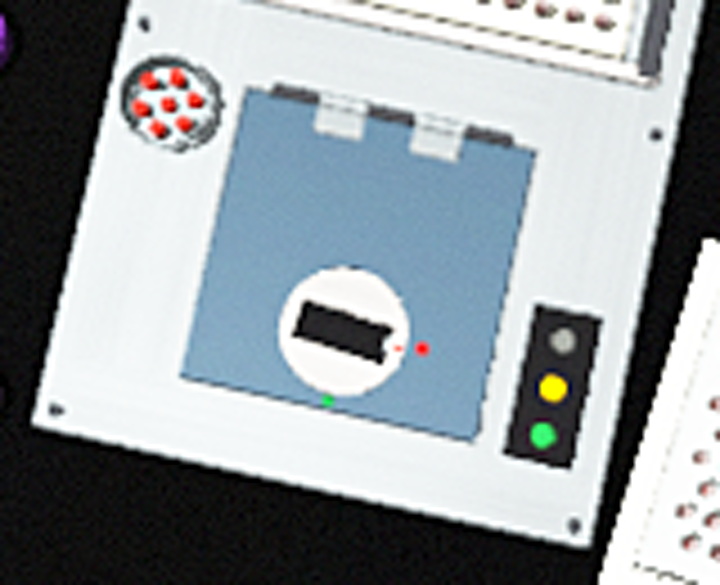

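The crop confirms the panel, the grey cup with red stoppers, the latch, its red pointer and the green dot. The filler's yaw is about -12.5°, the panel stands about 0.105 rad open, and the latch is about 5° turned. The slot is near (0.536, 0.094). I'll go above it.

```bash
python3 -m pendant '[{"jaw":0.3,"linear":[2.45,-2.5,-0.5],"twist":0},{"jaw":0.3,"linear":[2.45,-2.5,-0.5],"twist":0},{"jaw":0.3,"linear":[2.45,-2.5,-0.5],"twist":0},{"jaw":0.3,"linear":[2.45,-2.5,-0.5],"twist":0},{"jaw":0.3,"linear":[2.45,-2.5,-0.5],"twist":0},{"jaw":0.3,"linear":[2.45,-2.5,-0.5],"twist":0},{"jaw":0.3,"linear":[2.45,-2.5,-0.5],"twist":0},{"jaw":0.3,"linear":[2.45,-2.5,-0.5],"twist":0},{"jaw":0.3,"linear":[2.45,-2.5,-0.5],"twist":0},{"jaw":0.3,"linear":[2.45,-2.5,-0.5],"twist":0},{"jaw":0.3,"linear":[2.45,-2.5,-0.5],"twist":0}]'
```

```text
time: 1.02
position: [0.3628, -0.2504, 0.2946]
tool_rot: [0.988, 0.153, -0.0, -0.0]
ft_force: [0.7, -0.1, -1.0]
grip_width: 0.0278
grip_force: 0.0
```

```bash
python3 -m pendant '[{"jaw":0.3,"linear":[2.45,-2.5,0],"twist":0},{"jaw":0.3,"linear":[2.45,-2.5,0],"twist":0},{"jaw":0.3,"linear":[2.45,-2.5,0],"twist":0},{"jaw":0.3,"linear":[2.45,-2.5,0],"twist":0},{"jaw":0.3,"linear":[2.45,-2.5,0],"twist":0},{"jaw":0.3,"linear":[2.45,-2.5,0],"twist":0},{"jaw":0.3,"linear":[2.45,-2.5,0],"twist":0},{"jaw":0.3,"linear":[2.45,-2.5,0],"twist":0},{"jaw":0.3,"linear":[2.45,-2.5,0],"twist":0},{"jaw":0.3,"linear":[2.45,-2.5,0],"twist":0},{"jaw":0.3,"linear":[2.45,-2.5,0],"twist":0}]'
python3 -m pendant '[{"jaw":0.3,"linear":[0,0,0],"twist":-7},{"jaw":0.3,"linear":[0,0,0],"twist":-7},{"jaw":0.3,"linear":[0,0,0],"twist":-7},{"jaw":0.3,"linear":[0,0,0],"twist":-7},{"jaw":0.3,"linear":[0,0,0],"twist":-7},{"jaw":0.3,"linear":[0,0,0],"twist":-7},{"jaw":0.3,"linear":[0,0,0],"twist":-7},{"jaw":0.3,"linear":[0,0,0],"twist":-7},{"jaw":0.3,"linear":[0,0,0],"twist":-7},{"jaw":0.3,"linear":[0,0,0],"twist":-7},{"jaw":0.3,"linear":[0,0,0],"twist":-7},{"jaw":0.3,"linear":[0,0,0],"twist":-7}]'
python3 -m pendant '[{"jaw":0.3,"linear":[0,0,0],"twist":-7},{"jaw":0.3,"linear":[0,0,0],"twist":-7},{"jaw":0.3,"linear":[0,0,0],"twist":-7},{"jaw":0.3,"linear":[0,0,0],"twist":-7},{"jaw":0.3,"linear":[0,0,0],"twist":-7},{"jaw":0.3,"linear":[0,0,0],"twist":-7},{"jaw":0.3,"linear":[0,0,0],"twist":-7},{"jaw":0.3,"linear":[0,0,0],"twist":-7},{"jaw":0.3,"linear":[0,0,0],"twist":-5},{"jaw":0.3,"linear":[0,0,0],"twist":0},{"jaw":0.3,"linear":[0,0,0],"twist":0}]'
python3 - <<'E'
from h import *
import pickle
c=grab('wrist');pickle.dump(c,open('w.pkl','wb'));cv2.imwrite('pics/w1.png',c['color'])
o=robot.get_obs();print(o['position'],o['tool_rot'],o['q'],o['time'])
E
```

```text
time: 1.93
position: [0.5366, 0.0931, 0.2942]
tool_rot: [0.988, 0.153, -0.0, -0.0]
ft_force: [0.8, -0.7, -0.0]
grip_width: 0.0262
grip_force: 0.0
time: 2.93
position: [0.5361, 0.0913, 0.2941]
tool_rot: [0.63, 0.777, -0.0, -0.001]
ft_force: [-0.8, -0.1, -0.4]
grip_width: 0.0264
grip_force: 0.0
time: 3.85
position: [0.5362, 0.0913, 0.2942]
tool_rot: [0.153, 0.988, -0.0, -0.0]
ft_force: [0.2, -0.1, -0.5]
grip_width: 0.026
grip_force: 0.0
[0.53627502 0.09134402 0.29425736] [ 1.52515526e-01  9.88301010e-01 -2.81684401e-05 -3.55860132e-04] [-3.67906962e-02  3.55742560e-01  1.56861479e+00  2.83956471e-05
  1.21794875e+00 -1.30137067e+00] 3.9
```

View pics/w1.png

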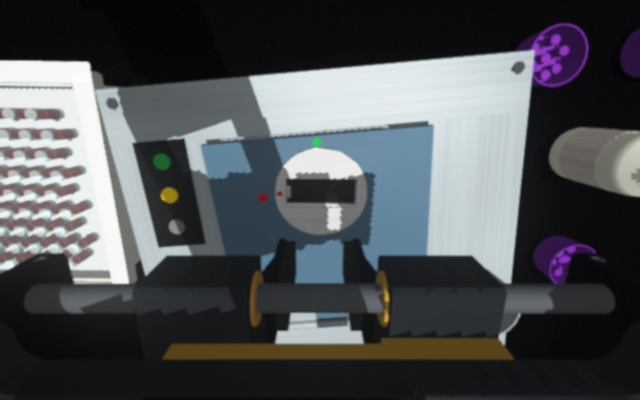

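The wrist view shows the latch head centred near (321,191), spanning columns 275–367 and rows 147–235. The slot runs from (287,190) to (355,190), the pointer is at (264,197) and the green dot at (317,142).

Run:
```python
from h import *
import pickle
c=pickle.load(open('w.pkl','rb'))
for uv,z in (((321,191),.144),((287,191),.144),((355,190),.144),((264,197),.141),((317,142),.144),((321,178),.144),((321,203),.13)): print(uv,onplane(c,uv,z).round(4),dep(c,uv).round(4))
g=c['color'].max(2); s=np.zeros_like(g);s[165:215,280:362]=1
m=((g<40)&(s>0)).astype(np.uint8);cn=max(cv2.findContours(m,0,2)[0],key=cv2.contourArea)
print(cv2.boundingRect(cn),cv2.minAreaRect(cn))
D=pickle.load(open('d.pkl','rb'));print([onplane(D['top'],uv,.144).round(4) for uv in((315.8,228.4),(316.5,229))])
```

```text
(321, 191) [0.533  0.0941 0.144 ] [0.5365 0.0931 0.1302]
(287, 191) [0.5233 0.0632 0.144 ] [0.5259 0.0611 0.1317]
(355, 190) [0.5418 0.1252 0.144 ] [0.5439 0.1254 0.1367]
(264, 197) [0.5229 0.0396 0.141 ] [0.5227 0.0397 0.1417]
(317, 142) [0.488  0.1044 0.144 ] [0.4878 0.1045 0.1465]
(321, 178) [0.521  0.0979 0.144 ] [0.5207 0.0979 0.1453]
(321, 203) [0.5484 0.0893 0.13  ] [0.5483 0.0894 0.1304]
(288, 180, 66, 22) ((320.5, 190.5), (21.0, 65.0), 90.0)
[array([0.5353, 0.093 , 0.144 ]), array([0.5334, 0.0908, 0.144 ])]
```

```bash
python3 -m pendant '[{"jaw":0.3,"linear":[0.17,0.2,2.5],"twist":0},{"jaw":0.3,"linear":[0,0,2.5],"twist":0},{"jaw":0.3,"linear":[0,0,2.5],"twist":0},{"jaw":0.3,"linear":[0,0,2],"twist":0},{"jaw":0.3,"linear":[0,0,1.5],"twist":0},{"jaw":0.3,"linear":[0,0,1],"twist":0},{"jaw":0.3,"linear":[0,0,1],"twist":0},{"jaw":0.3,"linear":[0,0,0.5],"twist":0},{"jaw":0.3,"linear":[0,0,0.5],"twist":0},{"jaw":0.3,"linear":[0,0,0],"twist":0},{"jaw":0.3,"linear":[0,0,0],"twist":0}]'
python3 - <<'E'
from h import *
c=grab('wrist');cv2.imwrite('pics/w2.png',c['color'])
E
```

```text
time: 4.82
position: [0.5358, 0.0937, 0.1549]
tool_rot: [0.152, 0.988, 0.0, 0.0]
ft_force: [-0.0, -0.5, -0.0]
grip_width: 0.0264
grip_force: 0.0
```

View pics/w2.png

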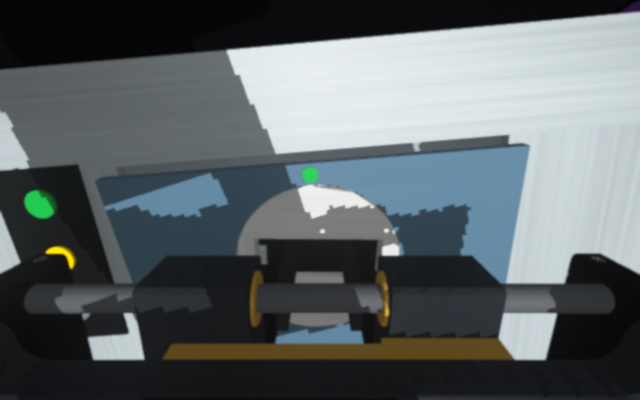

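The fingertips are inside the slot, whose front edge spans columns 258–385 at row 240, with no contact force. I'll press down.

```bash
python3 -m pendant '[{"jaw":0.3,"linear":[0,0,0.4],"twist":0},{"jaw":0.3,"linear":[0,0,0.4],"twist":0},{"jaw":0.3,"linear":[0,0,0.4],"twist":0},{"jaw":0.3,"linear":[0,0,0.4],"twist":0},{"jaw":0.3,"linear":[0,0,0.4],"twist":0},{"jaw":0.3,"linear":[0,0,0.3],"twist":0},{"jaw":0.3,"linear":[0,0,0.1],"twist":0},{"jaw":0.3,"linear":[0,0,0],"twist":0},{"jaw":0.3,"linear":[0,0,0],"twist":0},{"jaw":0.3,"linear":[0,0,0],"twist":0}]'
```

```text
time: 5.7
position: [0.5357, 0.0937, 0.1313]
tool_rot: [0.151, 0.988, -0.0, 0.0]
ft_force: [-0.7, -0.2, 7.5]
grip_width: 0.026
grip_force: 3.7
```

```bash
python3 -m pendant '[{"jaw":0.3,"linear":[0,0,0.1],"twist":0},{"jaw":0.3,"linear":[0,0,0.1],"twist":0},{"jaw":0.3,"linear":[0,0,0],"twist":0},{"jaw":0.3,"linear":[0,0,0],"twist":0},{"jaw":0.3,"linear":[0,0,0],"twist":0}]'
```

```text
time: 6.12
position: [0.5358, 0.0937, 0.1312]
tool_rot: [0.151, 0.988, -0.0, 0.001]
ft_force: [-3.3, -0.2, 19.6]
grip_width: 0.0261
grip_force: 9.8
```

That is the firm stop, so the panel is flush. I'll ease off a little and turn clockwise.

```bash
python3 -m pendant '[{"jaw":0.3,"linear":[0,0,-0.15],"twist":4},{"jaw":0.3,"linear":[0,0,0],"twist":4},{"jaw":0.3,"linear":[0,0,0],"twist":4},{"jaw":0.3,"linear":[0,0,0],"twist":4},{"jaw":0.3,"linear":[0,0,0],"twist":4},{"jaw":0.3,"linear":[0,0,0],"twist":4},{"jaw":0.3,"linear":[0,0,0],"twist":4},{"jaw":0.3,"linear":[0,0,0],"twist":4},{"jaw":0.3,"linear":[0,0,0],"twist":4},{"jaw":0.3,"linear":[0,0,0],"twist":4}]'
python3 -c "
from h import *
o=robot.get_obs();print(o['moment'],o['ft_force'])"
```

```text
time: 6.95
position: [0.5362, 0.0938, 0.1313]
tool_rot: [0.481, 0.877, 0.0, 0.001]
ft_force: [0.1, 0.6, 9.6]
grip_width: 0.026
grip_force: 7.5
[-0.0803253  -0.01902664  0.22297248] [0.14476944 0.62008473 9.62432853]
```

Turned about 39° so far, with a moment of 0.22 N m. I'll continue.

```bash
python3 -m pendant '[{"jaw":0.3,"linear":[0,0,0],"twist":4},{"jaw":0.3,"linear":[0,0,0],"twist":4},{"jaw":0.3,"linear":[0,0,0],"twist":4},{"jaw":0.3,"linear":[0,0,0],"twist":4},{"jaw":0.3,"linear":[0,0,0],"twist":4},{"jaw":0.3,"linear":[0,0,0],"twist":4},{"jaw":0.3,"linear":[0,0,0],"twist":4},{"jaw":0.3,"linear":[0,0,0],"twist":4},{"jaw":0.3,"linear":[0,0,0],"twist":4},{"jaw":0.3,"linear":[0,0,0],"twist":4},{"jaw":0.3,"linear":[0,0,0],"twist":4},{"jaw":0.3,"linear":[0,0,0],"twist":4}]'
python3 -c "
from h import *
o=robot.get_obs();print(o['moment'],o['ft_force'],o['q'])"
```

```text
time: 7.95
position: [0.5364, 0.0931, 0.1313]
tool_rot: [0.796, 0.605, 0.0, 0.001]
ft_force: [-0.3, -1.8, 8.3]
grip_width: 0.026
grip_force: 7.6
[-0.40936328  0.06647835  0.27149028] [-0.33014118 -1.77588846  8.26269863] [-0.03266214  0.57449264  1.73472659 -0.00200026  0.83008453  0.23952931]
```

```bash
python3 -m pendant '[{"jaw":0.3,"linear":[0,0,0],"twist":3},{"jaw":0.3,"linear":[0,0,0],"twist":3},{"jaw":0.3,"linear":[0,0,0],"twist":3},{"jaw":0.3,"linear":[0,0,0],"twist":0},{"jaw":0.3,"linear":[0,0,0],"twist":0}]'
python3 -c "
from h import *
o=robot.get_obs();print(o['moment'],o['ft_force'])"
python3 -m pendant '[{"jaw":0.3,"linear":[0,0,0],"twist":2},{"jaw":0.3,"linear":[0,0,0],"twist":2},{"jaw":0.3,"linear":[0,0,0],"twist":0},{"jaw":0.3,"linear":[0,0,0],"twist":0}]'
python3 -c "
from h import *
o=robot.get_obs();print(o['moment'],o['ft_force'])
c=grab('wrist');cv2.imwrite('pics/w3.png',c['color'])"
```

```text
time: 8.37
position: [0.5364, 0.093, 0.1313]
tool_rot: [0.84, 0.542, 0.001, 0.001]
ft_force: [-0.7, -1.7, 10.0]
grip_width: 0.0261
grip_force: 7.2
[-0.34975104  0.11983143  0.12091052] [-0.70040351 -1.66374988 10.04939502]
time: 8.7
position: [0.5367, 0.0929, 0.1313]
tool_rot: [0.857, 0.516, 0.0, 0.002]
ft_force: [0.3, -1.0, 8.6]
grip_width: 0.0264
grip_force: 36.5
[-0.16694396  0.06665149  1.6668663 ] [ 0.28506756 -0.99093425  8.59776131]
```

View pics/w3.png

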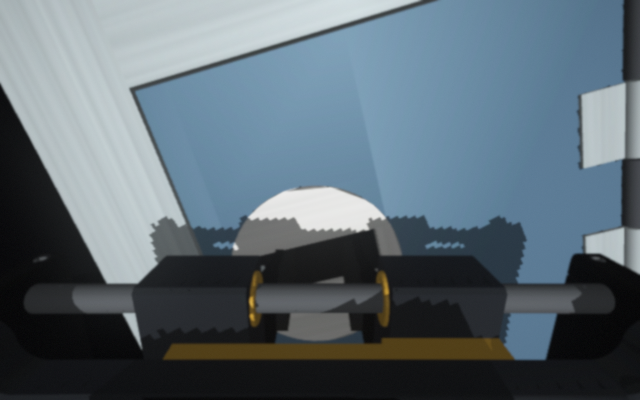

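The moment jumped to 1.67 N m, so the latch is on its stop. In the picture the slot is tilted relative to the fingers by about the play angle. I'll untwist into the play, lift straight out and check from above.

```bash
python3 -m pendant '[{"jaw":0.3,"linear":[0,0,0],"twist":-5},{"jaw":0.3,"linear":[0,0,0],"twist":-4},{"jaw":0.3,"linear":[0,0,-0.5],"twist":0},{"jaw":0.3,"linear":[0,0,-1],"twist":0},{"jaw":0.3,"linear":[0,0,-2],"twist":0},{"jaw":0.3,"linear":[0,0,-3],"twist":0},{"jaw":0.3,"linear":[0,0,-3],"twist":0},{"jaw":0.3,"linear":[0,0,-3],"twist":0},{"jaw":0.3,"linear":[0,0,-3],"twist":0},{"jaw":0.3,"linear":[0,0,0],"twist":0},{"jaw":0.3,"linear":[0,0,0],"twist":0}]'
python3 - <<'E'
from h import *
c=grab('wrist');cv2.imwrite('pics/w4.png',c['color'])
m=cv2.inRange(cv2.cvtColor(c['color'],cv2.COLOR_BGR2HSV),(95,50,30),(120,255,255))
ys,xs=np.nonzero(cv2.erode(m,np.ones((7,7))));Q=np.array([dep(c,(x,y)) for x,y in list(zip(xs,ys))[::15]])
Q=Q[(abs(Q[:,2]-.13)<.03)];print(len(Q),np.linalg.lstsq(np.c_[Q[:,:2],np.ones(len(Q))],Q[:,2],rcond=None)[0],Q[:,2].mean(),Q[:,2].std())
E
```

```text
time: 9.67
position: [0.536, 0.0937, 0.2871]
tool_rot: [0.816, 0.577, 0.002, 0.001]
ft_force: [-0.7, 0.7, -0.7]
grip_width: 0.0262
grip_force: 0.0
1962 [-0.00061729  0.00028221  0.1254876 ] 0.1251473273721115 0.0003053850943388761
```

View pics/w4.png

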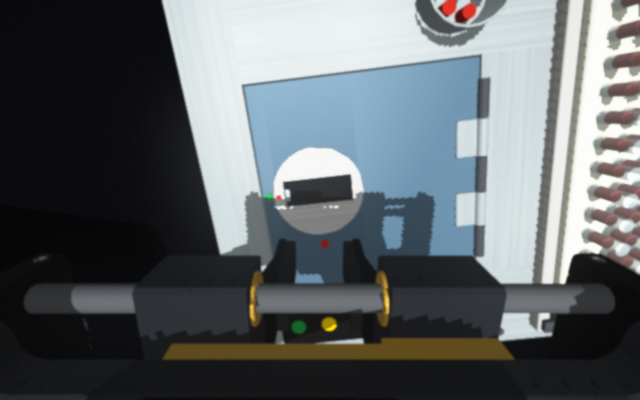

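The picture shows the pointer at (279,197) beside the green dot at (268,197), and the slot parallel to the panel's side edges. The panel slope is about 0.0007 rad at a height of 125 mm, so it is shut and locked.

```bash
python3 -c "
from rig import robot
print(robot.hand_in())"
```

```text
the job is handed in; nothing more can be done
None
```

The job is handed in: the panel is pressed flush and the latch is turned clockwise to its stop with the pointer at the green dot; the tub, bottle and cup were not touched, and the arm is clear (no verdict was returned).

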